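# Put the case-press dies away on their seats

### The job

Take the stack of round press dies apart and put the four dies away, the one standing alone included: each upright on the wooden seat whose black disc has its own size, centred on that disc to within a centimetre. Never let a die tip over on its way, and leave the loupe and the jar where they stand.

Things in the scene. Friction and masses are not known exactly. Their poses are not given: they have to be found in the camera images.
- die_xl_center (a point): the biggest press die: plain solid aluminium disc, 64 mm diameter, 24 mm high, dark lines round its middle and round the edge of its top and a dark dot in the middle of the top; about 200 g; the point is its centre, 12 mm above its underside, z up. It stands on the table: either it is the bottom of the stack of three or it stands alone (varies).
- die_l_center (a point): the second biggest press die: plain solid aluminium disc, 52 mm diameter, 24 mm high, dark lines round its middle and round the edge of its top and a dark dot in the middle of the top; about 140 g; the point is its centre, 12 mm above its underside, z up. It stands on the table: either it is the bottom of the stack of three or it stands alone (varies).
- die_m_center (a point): the second smallest press die: plain solid aluminium disc, 40 mm diameter, 24 mm high, dark lines round its middle and round the edge of its top and a dark dot in the middle of the top; about 80 g; the point is its centre, 12 mm above its underside, z up. It is the middle of the stack of three, resting on the biggest or the second biggest die.
- die_s_center (a point): the smallest press die: plain solid aluminium disc, 28 mm diameter, 24 mm high, dark lines round its middle and round the edge of its top and a dark dot in the middle of the top; about 40 g; the point is its centre, 12 mm above its underside, z up. It is the top of the stack of three, resting on the second smallest die. Every die of the stack is stacked within a few mm of centre and nothing holds it but friction.
- seat_xl_top (a point): seat of the biggest die: square pale wooden block 84 x 84 mm, 12 mm high, fixed to the table, with a flush black rubber disc of 64 mm diameter in the middle of its top (nothing stands up from the top); the point is the centre of that disc on the top face, 12 mm above the table; z up, x and y along the block's sides. The four blocks differ only in the size of the black disc; which stands where varies.
- seat_l_top (a point): seat of the second biggest die: square pale wooden block 84 x 84 mm, 12 mm high, fixed to the table, with a flush black rubber disc of 52 mm diameter in the middle of its top (nothing stands up from the top); the point is the centre of that disc on the top face, 12 mm above the table; z up, x and y along the block's sides. The four blocks differ only in the size of the black disc; which stands where varies.
- seat_m_top (a point): seat of the second smallest die: square pale wooden block 84 x 84 mm, 12 mm high, fixed to the table, with a flush black rubber disc of 40 mm diameter in the middle of its top (nothing stands up from the top); the point is the centre of that disc on the top face, 12 mm above the table; z up, x and y along the block's sides. The four blocks differ only in the size of the black disc; which stands where varies.
- seat_s_top (a point): seat of the smallest die: square pale wooden block 84 x 84 mm, 12 mm high, fixed to the table, with a flush black rubber disc of 28 mm diameter in the middle of its top (nothing stands up from the top); the point is the centre of that disc on the top face, 12 mm above the table; z up, x and y along the block's sides. The four blocks differ only in the size of the black disc; which stands where varies.
- loupe: bystander: a watchmaker's black eye loupe standing on the green bench mat, 36 mm diameter at the foot, 34 mm high; origin at the centre of its underside
- jar: bystander: a small amber glass jar with a black cap, 44 mm diameter, 50 mm high; origin at the centre of its underside. (A fixed low block with upright screwdrivers, 60 x 220 x 110 mm high, also stands at the far edge of the table, beyond the seats, centred near x = 0.86, y = 0.02.)
There are look-alikes about, which are no part of the job. What is shaped like the part that bears die_m_center but blue, red or turquoise is not meant.

How it is judged:
At the end, for the whole second after the job is handed in: Each of the four dies stands upright (within 0.1 rad) and at rest on the seat with the disc of its own diameter, its centre within 10 mm horizontally of the disc's centre, and its underside on the seat (within 4 mm) (horizontal distance between die_xl_center and seat_xl_top below 0.01 m and z of die_xl_center in the frame of seat_xl_top between 0.008 and 0.016 m and angle between each of die_xl_center, die_l_center, die_m_center, die_s_center's own z axis and vertical below 0.1 rad and horizontal distance between die_l_center and seat_l_top below 0.01 m and z of die_l_center in the frame of seat_l_top between 0.008 and 0.016 m and horizontal distance between die_m_center and seat_m_top below 0.01 m and z of die_m_center in the frame of seat_m_top between 0.008 and 0.016 m and horizontal distance between die_s_center and seat_s_top below 0.01 m and z of die_s_center in the frame of seat_s_top between 0.008 and 0.016 m and linear speed of each of die_xl, die_l, die_m, die_s below 0.02 m/s); the robot touches nothing.
It fails at once if a die tips over (leans by more than 0.6 rad) (angle between any of die_xl_center, die_l_center, die_m_center, die_s_center's own z axis and vertical above 0.6 rad).
It fails at once if the loupe or the jar is moved by more than 20 mm or tipped over (distance of any of loupe, jar from where it was at the start of the episode above 0.02 m or angle between any of loupe, jar's own z axis and vertical above 0.5 rad).
It also fails if it takes over 96 s, if anything falls off the work surface, if the arm or the gripper's body presses on something with over 40 N, if the wrist force passes 120 N, or if a joint passes its speed limit or range.

### The arm

A 6-joint arm with a two-finger parallel gripper is mounted at the origin on the work surface. World frame = base frame: x ahead of the robot, y to its left, z up, the work surface at z = 0. Lengths are in m, angles in rad, forces in N, time in s.
With the tool pointing down it reaches from about 0.35 to 0.725 m from the base axis. Payload 6 kg.
Tool frame: the origin (TCP) lies between the finger pads; the fingertips stand env.nose_length ahead of it and the grasp point (between the pads) lies 3 mm ahead of it (env.nose_length is the distance from the TCP to the fingertips, in m); z points along the fingers, y is the direction in which the jaws open and shut (so a half turn about z gives the same grasp; the last joint's range is limited). The gripper opens to 85 mm and grips with 20 to 120 N. Pads are 22 mm wide; open, the fingers measure 114 mm over their backs; the gripper's body (76 mm by 85 mm) begins 54 mm behind the grasp point. The pads swing forward as they close: fully open they stand 13 mm farther back than shut.
Start: joints at [-0.968, 0.04, 0.085, 0, -1.615, -0.334], TCP at [0.159, -0.578, 0.253] pointing down, gripper open.
Joint ranges: [-2.56, 2.56], [-1.29, 2.01], [-1.08, 1.49], [-3.29, 1.98], [-2.81, -0.18], [-2.99, 2.99]. Speed limits (rad/s): [2.57, 2.57, 3.01, 3.14, 3.14, 3.14].

### API

Orientations are given as a unit quaternion [w, x, y, z].
In Python, from plant import env, viewer, ticket gives the robot as it stands. The module is installed in compiled form; this text tells all that it offers.
- The arm moves only by the tool carry_out, never from a script. Its argument "rows" is a list of rows, each an object of numbers: "tx", "ty", "tz": the shift along the world's x, y, z scaled (see below); "rx", "ry", "rz": the turn, a rotation vector about the world's x, y, z scaled (see below); "jaw": the closure, from -1 (fully open) to 1 (shut). In form: [{"tx": .., "ty": .., "tz": .., "rx": .., "ry": .., "rz": .., "jaw": ..}, ...]. A call has 1 to 5 rows; each row is the pose to reach, as a shift and turn from the pose commanded when the call began, turning the shorter way round; what a row does not reach only later rows make up. The controller multiplies each number of a shift by 0.2 m and each number of a turn by 180 degrees. A row lasts 1/8 s, in which the tool goes at most 62.5 mm and 10.7 degrees, less where a joint would pass 70% of its speed; a pose out of reach is approached as far as the arm can. A call with a number of a shift or a turn outside -1 to 1 is refused whole. A call with a gripper value outside its range is refused whole. The fingers move at their own pace and stop on an object; "squeeze" is the grip in N (left out, the last holds). Time passes only in rows, so rows that repeat a pose let the fingers close. It gives the time, the measured TCP pose, the force and the opening at its end, in the units of the state.
- env.observe(): the state, without advancing time (a new reading comes with each control period).
- viewer.snapshot(name): name is "side" or "top" or "wrist"; returns the picture (420x560x3 uint8, red, green, blue); there is no depth.
- viewer.camera_params(name): a dict with "K" (3x3 intrinsics, pixels), "eye" and "rotation" of the camera in the world; the wrist camera has in their place "tool_from_camera" (4x4, takes a point from camera to tool coordinates, whose origin is the TCP and whose axes are the flange's). Camera axes: x right, y up, looking along -z (the intrinsics and any distortion apply to the point x, -y, -z); pixel columns grow to the right and rows downward; lengths in m; the calibration is good to about 2 mm. A picture is of the moment at which its call begins: read the wrist's pose just before it. camera_params takes no time and is no camera call.
- ticket.hand_in(): hands the job in, once; it reports no verdict.
The state is a dict: "time": time; "joints": joint angles; "joint_velocities": joint speeds; "effort": joint torques, N m; "tcp_pos": TCP position; "orientation": TCP orientation; "contact_force": force on the tool from outside, world axes, zero at the start; "moment": the same for the moment, N m; "finger_gap": finger opening in m.
Only numpy, scipy, OpenCV 4.12 (cv2) and the standard library are available. Lean on these libraries where they do the work, as an engineer would, in place of code of your own. Each camera call takes 0.05 s, during which the arm holds its last target. There are 200 camera calls.

## Working session

There is one attempt and no reset: what is moved stays moved. The work goes in short steps, Python scripts to look and compute and a tool call to move; the robot and the scene stay as the last step left them, time stands still between calls to the robot, and variables do not carry over. Pictures are saved under pics/ and viewed, about 12 in all and at most 16, crops included, and the job is handed in when it is done.

Besides the shell and the picture viewer there is one more tool, called after "Request:" as a command line: name --argument value ..., lists and objects as JSON in quotes. carry_out: Moves the arm, as the interface text tells. Shifts and turns lie within -1 to 1; 1 stands for 0.2 m of shift or 180 degrees of turn. Its arguments: {"type":"object","properties":{"rows":{"type":"array"},"squeeze":{"type":"number"}},"required":["rows"]}

```bash
mkdir -p pics; python3 - <<'E'
from plant import env,viewer
import cv2,numpy as np
np.set_printoptions(precision=4,suppress=True)
for n in("side","top"):
    cv2.imwrite(f"pics/{n}0.png",viewer.snapshot(n)[...,::-1])
for n in("side","top","wrist"): print(n,viewer.camera_params(n))
print(env.observe(),env.nose_length)
E
```

```text
side {'K': array([[388.3145,   0.    , 280.7039],
       [  0.    , 388.3145, 211.1267],
       [  0.    ,   0.    ,   1.    ]]), 'eye': array([0.1662, 0.4165, 0.693 ]), 'rotation': array([-0.3019, -0.1202,  0.3235,  0.8887])}
top {'K': array([[416.2093,   0.    , 282.0602],
       [  0.    , 416.2093, 211.6729],
       [  0.    ,   0.    ,   1.    ]]), 'eye': array([ 0.3599, -0.019 ,  0.9801]), 'rotation': array([ 0.7054,  0.0589, -0.0475, -0.7048])}
wrist {'K': array([[378.0046,   0.    , 279.302 ],
       [  0.    , 378.0046, 209.3206],
       [  0.    ,   0.    ,   1.    ]]), 'tool_from_camera': array([[-0.0003,  0.9625,  0.2714,  0.0685],
       [ 1.    ,  0.    ,  0.0009, -0.0005],
       [ 0.0009,  0.2714, -0.9625, -0.1205],
       [ 0.    ,  0.    ,  0.    ,  1.    ]])}
{'time': 0.1, 'joints': array([-0.9683,  0.0408,  0.0839, -0.0004, -1.6155, -0.3337]), 'joint_velocities': array([-0.0006, -0.0025,  0.0014,  0.0005,  0.0011, -0.0005]), 'effort': array([ -0.0051, -36.9343,  34.8284,   6.9518,  -0.0045,   0.    ]), 'tcp_pos': array([ 0.1593, -0.5782,  0.2524]), 'orientation': array([-0.0002, -0.134 ,  0.991 ,  0.0008]), 'contact_force': array([-0.4839, -0.4966,  0.1316]), 'moment': array([-0.0135, -0.0054, -0.0283]), 'finger_gap': 0.08568799223685401} 0.022
```

View pics/top0.png

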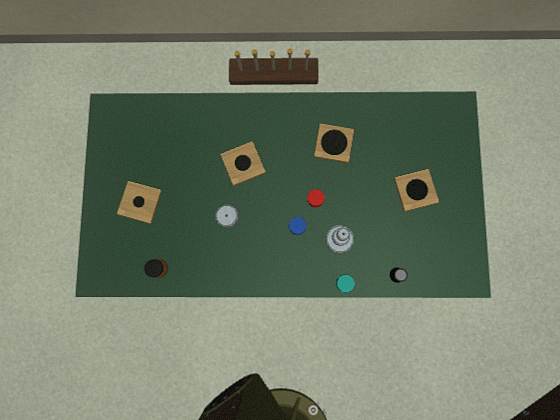

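View pics/side0.png

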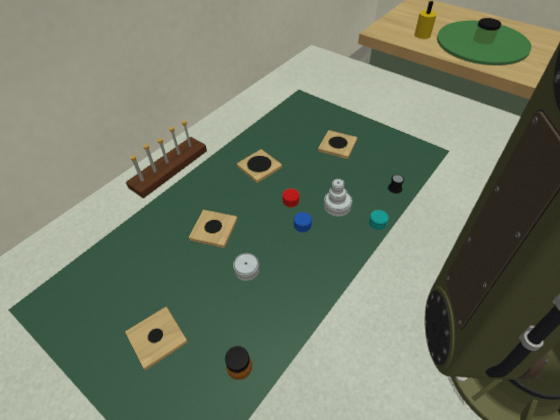

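Top view: the seats are at S (139,202), M (243,163), XL (334,142) and L (417,189). The lone die is at (227,215) and the stack at (340,238). The jar is at (155,268), the loupe at (399,274), and the decoys are red (316,198), blue (297,226) and turquoise (346,283). The side view agrees. Next I measure positions with fitted contours.

```bash
cat > h.py <<'E'
from plant import env,viewer
import cv2,numpy as np
from scipy.spatial.transform import Rotation as R
np.set_printoptions(precision=4,suppress=True)
def rot(q): return R.from_quat(np.r_[q[1:],q[0]]).as_matrix()
def cam(n):
    p=viewer.camera_params(n)
    if n!="wrist": return p["K"],rot(p["rotation"]),np.array(p["eye"])
    s=env.observe();T=p["tool_from_camera"];Q=rot(s["orientation"])
    return p["K"],Q@T[:3,:3],s["tcp_pos"]+Q@T[:3,3]
def pix2w(c,u,v,z):
    K,Q,e=c;d=Q@[(u-K[0,2])/K[0,0],-(v-K[1,2])/K[1,1],-1]
    return e+d*(z-e[2])/d[2]
def w2pix(c,p):
    K,Q,e=c;x=Q.T@(np.array(p)-e);return K[0,2]-K[0,0]*x[0]/x[2],K[1,2]+K[1,1]*x[1]/x[2]
def blob(mask,u,v,z,c,w=30):
    "contour near (u,v) -> plane z -> circle centre, diameter"
    m=np.zeros_like(mask);u,v=int(u),int(v);s=np.s_[max(v-w,0):v+w,max(u-w,0):u+w];m[s]=mask[s]
    cs=cv2.findContours(m,cv2.RETR_EXTERNAL,cv2.CHAIN_APPROX_NONE)[0]
    k=min(cs,key=lambda k:-cv2.pointPolygonTest(k,(u,v),True) if len(k)>5 else 1e9)
    P=np.array([pix2w(c,*q[0],z)[:2] for q in k]);el=cv2.fitEllipse((P*1e4).astype(np.float32))
    return np.array(el[0])/1e4,(np.array(el[1])+np.array(0))/1e4
E
python3 - <<'E'
from h import *
from plant import env
T={"seatS":(139,202,.012),"seatM":(243,163,.012),"seatXL":(334,142,.012),"seatL":(417,189,.012),"dieL":(227,215,.024),"XLbase":(340,238,.024),"jar":(155,268,.05),"loupe":(399,274,.034),"red":(316,198,.024),"blue":(297,226,.024),"turq":(346,283,.024)}
SD={"seatS":(155,336),"seatM":(213,227),"seatXL":(259,163),"seatL":(338,143),"dieL":(246,261)}
for n in("top","side"):
    c=cam(n);im=cv2.imread(f"pics/{n}0.png");hsv=cv2.cvtColor(im,cv2.COLOR_BGR2HSV);g=hsv[...,2]
    sat=hsv[...,1]
    for k,(u,v,z) in T.items():
        if n=="side":
            if k not in SD: continue
            u,v=SD[k]
        if k[:4]=="seat": m=(g<75).astype(np.uint8)*255
        elif k in("dieL","XLbase"): m=((sat<60)&(g>70)).astype(np.uint8)*255; m=cv2.morphologyEx(m,cv2.MORPH_CLOSE,np.ones((3,3)))
        else: print(n,k,pix2w(c,u,v,z));continue
        print(n,k,*blob(m,u,v,z,c))
    a=cv2.resize(im[170:300,290:420] if n=="top" else im[140:270,220:400],None,fx=4,fy=4,interpolation=cv2.INTER_CUBIC)
    cv2.imwrite(f"pics/crop_{n}.png",a)
c=cam("top");print("stack axis pix z=.024,.048,.072",pix2w(c,343,234,.072),pix2w(c,340,238,.024))
E
```

```text
top seatS [0.5332 0.338 ] [0.1602 0.1709]
top seatM [0.6266 0.0926] [0.0361 0.0374]
top seatXL [ 0.6768 -0.1271] [0.0604 0.0612]
top seatL [ 0.5606 -0.3204] [0.0484 0.0486]
top dieL [0.4958 0.1256] [0.0524 0.0548]
top XLbase [ 0.4401 -0.1365] [0.0657 0.0788]
top jar [0.3743 0.2789 0.05  ]
top loupe [ 0.3623 -0.2655  0.034 ]
top red [ 0.5372 -0.0824  0.024 ]
top blue [ 0.4715 -0.0378  0.024 ]
top turq [ 0.3419 -0.1481  0.024 ]
side seatS [0.5325 0.3392] [0.0237 0.0248]
side seatM [0.6265 0.0936] [0.0347 0.0355]
side seatXL [ 0.6759 -0.126 ] [0.057  0.0584]
side seatL [ 0.56   -0.3185] [0.0436 0.0467]
side dieL [0.492  0.1326] [0.0525 0.0666]
stack axis pix z=.024,.048,.072 [ 0.4483 -0.1373  0.072 ] [ 0.4438 -0.1365  0.024 ]
```

View pics/crop_top.png

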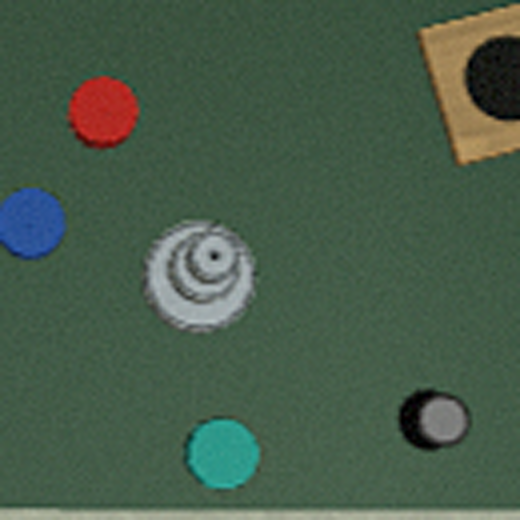

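View pics/crop_side.png

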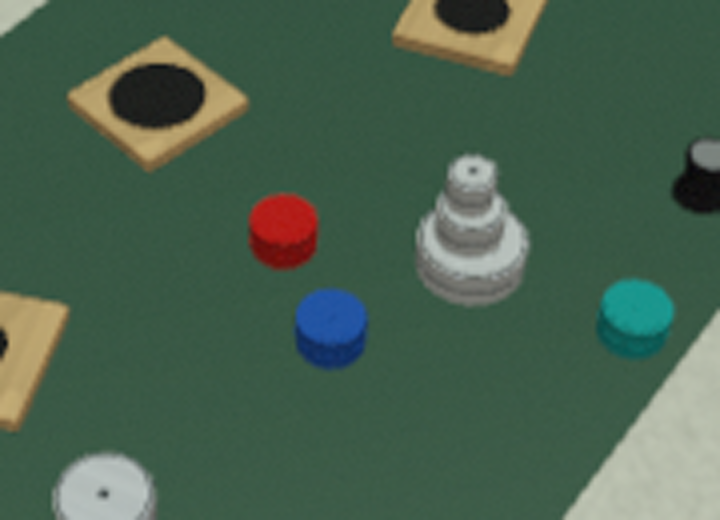

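Request:
carry_out --rows '[{"tx": 0.24, "ty": 0.37, "tz": 0}, {"tx": 0.48, "ty": 0.735, "tz": 0}, {"tx": 0.48, "ty": 0.735, "tz": 0}, {"tx": 0.48, "ty": 0.735, "tz": 0}]' --squeeze 30

```text
invalid input at $.rows[0]: expected keys tx, ty, tz, rx, ry, rz, jaw
```

Request:
carry_out --rows '[{"tx": 0.16, "ty": 0.25, "tz": 0}, {"tx": 0.32, "ty": 0.49, "tz": 0}, {"tx": 0.48, "ty": 0.735, "tz": 0}, {"tx": 0.48, "ty": 0.735, "tz": 0}]'

```text
invalid input at $.rows[0]: expected keys tx, ty, tz, rx, ry, rz, jaw
```

Request:
carry_out --rows '[{"tx": 0.16, "ty": 0.25, "tz": 0}, {"tx": 0.32, "ty": 0.49, "tz": 0}, {"tx": 0.48, "ty": 0.735, "tz": -0.27, "jaw": -0.2}, {"tx": 0.48, "ty": 0.735, "tz": -0.27, "jaw": -0.2}, {"tx": 0.48, "ty": 0.735, "tz": -0.27, "jaw": -0.2}]'

```text
invalid input at $.rows[0]: expected keys tx, ty, tz, rx, ry, rz, jaw
```

```bash
python3 - <<'E'
from h import *
c=cam("wrist");im=viewer.snapshot("wrist")[...,::-1];cv2.imwrite("pics/w1.png",im);print(env.observe())
for p in[(.449,-.1375,.072),(.447,-.134,.048),(.443,-.136,.024)]:print(w2pix(c,p))
t=cam("top");s=cam("side")
print(pix2w(t,343.1,233.6,.072),pix2w(t,340.1,235.1,.048),pix2w(t,339.6,238.4,.024),"side S",pix2w(s,337.9,182.4,.072))
print("L",pix2w(t,226.6,215,.024),pix2w(s,245.4,262.9,.024))
E
```

```text
{'time': 0.15, 'joints': array([-0.9683,  0.0407,  0.0841, -0.0003, -1.6155, -0.3337]), 'joint_velocities': array([ 0.0022, -0.0014,  0.0025,  0.0034,  0.0002, -0.0004]), 'effort': array([ -0.0019, -36.8614,  34.7694,   6.9363,  -0.0043,  -0.    ]), 'tcp_pos': array([ 0.1593, -0.5782,  0.2525]), 'orientation': array([-0.0002, -0.134 ,  0.991 ,  0.0007]), 'contact_force': array([-0.3618, -0.3958,  0.1   ]), 'moment': array([ 0.0135, -0.0524,  0.0245]), 'finger_gap': 0.08523044045055954}
(np.float64(596.001454886157), np.float64(541.5071766407559))
(np.float64(582.8715900190252), np.float64(517.7839112498639))
(np.float64(567.7088299411098), np.float64(494.3074463521832))
[ 0.4492 -0.1375  0.072 ] [ 0.4482 -0.1339  0.048 ] [ 0.4429 -0.1355  0.024 ] side S [ 0.4493 -0.1362  0.072 ]
L [0.4972 0.1257 0.024 ] [0.4977 0.1277 0.024 ]
```

View pics/w1.png

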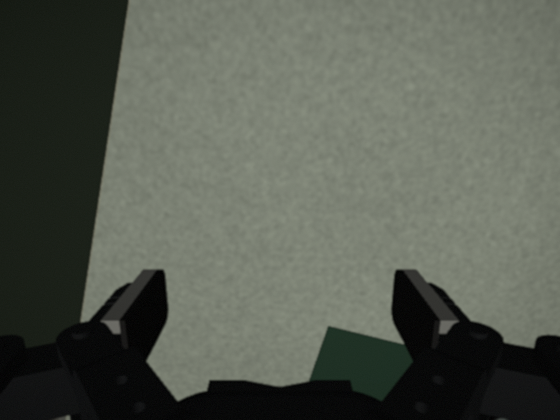

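The moves were refused because every row needs all seven keys, so this picture only shows the fingers and the table at the start pose. I'm sending them again with all keys.

Request:
carry_out --rows '[{"tx": 0.16, "ty": 0.25, "tz": 0, "rx": 0, "ry": 0, "rz": 0, "jaw": -1}, {"tx": 0.32, "ty": 0.49, "tz": 0, "rx": 0, "ry": 0, "rz": 0, "jaw": -1}, {"tx": 0.48, "ty": 0.735, "tz": 0, "rx": 0, "ry": 0, "rz": 0, "jaw": -1}, {"tx": 0.48, "ty": 0.735, "tz": 0, "rx": 0, "ry": 0, "rz": 0, "jaw": -1}]' --squeeze 30

```text
time: 0.65
tcp_pos: [0.2573, -0.429, 0.2537]
orientation: [0.001, -0.137, 0.991, -0.0]
contact_force: [-0.6, -0.6, 0.5]
finger_gap: 0.085
```

Request:
carry_out --rows '[{"tx": 0.16, "ty": 0.25, "tz": 0, "rx": 0, "ry": 0, "rz": 0, "jaw": -1}, {"tx": 0.32, "ty": 0.49, "tz": 0, "rx": 0, "ry": 0, "rz": 0, "jaw": -1}, {"tx": 0.48, "ty": 0.735, "tz": 0, "rx": 0, "ry": 0, "rz": 0, "jaw": -1}, {"tx": 0.48, "ty": 0.735, "tz": 0, "rx": 0, "ry": 0, "rz": 0, "jaw": -1}]'

```text
time: 1.15
tcp_pos: [0.3529, -0.2821, 0.2531]
orientation: [0.0, -0.137, 0.991, 0.0]
contact_force: [-0.2, -0.1, -0.1]
finger_gap: 0.0854
```

Request:
carry_out --rows '[{"tx": 0.16, "ty": 0.25, "tz": 0, "rx": 0, "ry": 0, "rz": 0, "jaw": -1}, {"tx": 0.32, "ty": 0.49, "tz": 0, "rx": 0, "ry": 0, "rz": 0, "jaw": -1}, {"tx": 0.48, "ty": 0.735, "tz": -0.27, "rx": 0, "ry": 0, "rz": 0, "jaw": -0.2}, {"tx": 0.48, "ty": 0.735, "tz": -0.27, "rx": 0, "ry": 0, "rz": 0, "jaw": -0.2}, {"tx": 0.48, "ty": 0.735, "tz": -0.27, "rx": 0, "ry": 0, "rz": 0, "jaw": -0.2}]'

```text
time: 1.78
tcp_pos: [0.447, -0.138, 0.1985]
orientation: [-0.001, -0.134, 0.991, -0.0]
contact_force: [0.7, -1.1, 0.3]
finger_gap: 0.0513
```

```bash
python3 - <<'E'
from h import *
c=cam("wrist");s=env.observe();im=viewer.snapshot("wrist")[...,::-1];cv2.imwrite("pics/w2.png",im);print(s["tcp_pos"],s["finger_gap"],s["joints"])
for p in[(.449,-.137,.072),(.448,-.134,.048),(.443,-.1355,.024)]:print(w2pix(c,p))
E
```

```text
[ 0.447  -0.138   0.1985] 0.051301969358165486 [ 0.1342 -0.3205 -0.339   0.0003 -1.5547 -1.4361]
(np.float64(281.0213346690447), np.float64(211.14093876449158))
(np.float64(285.16950364459177), np.float64(202.06056187728106))
(np.float64(284.62438328545903), np.float64(188.20108406163936))
```

View pics/w2.png

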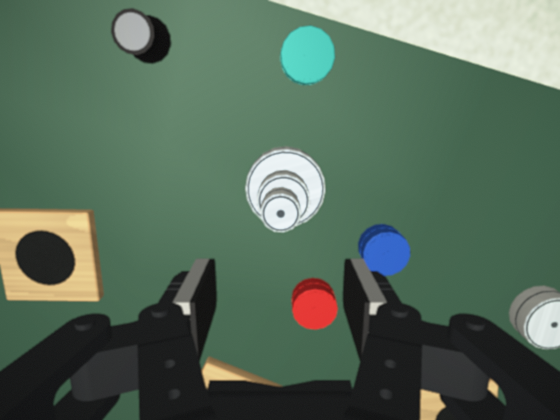

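The smallest die's dot is at (280,213), where I predicted (281,211), and the XL die is centred at about (285,187), so the measurements agree. Next I descend and grasp the S die.

Request:
carry_out --rows '[{"tx": 0.015, "ty": 0.005, "tz": -0.25, "rx": 0, "ry": 0, "rz": 0, "jaw": -0.2}, {"tx": 0.015, "ty": 0.005, "tz": -0.45, "rx": 0, "ry": 0, "rz": 0, "jaw": -0.2}, {"tx": 0.015, "ty": 0.005, "tz": -0.57, "rx": 0, "ry": 0, "rz": 0, "jaw": -0.2}, {"tx": 0.015, "ty": 0.005, "tz": -0.6275, "rx": 0, "ry": 0, "rz": 0, "jaw": -0.2}, {"tx": 0.015, "ty": 0.005, "tz": -0.6275, "rx": 0, "ry": 0, "rz": 0, "jaw": -0.2}]'

```text
time: 2.45
tcp_pos: [0.4505, -0.1373, 0.0745]
orientation: [0.0, -0.133, 0.991, -0.0]
contact_force: [0.7, 0.5, 0.4]
finger_gap: 0.0508
```

Request:
carry_out --rows '[{"tx": 0, "ty": 0, "tz": 0, "rx": 0, "ry": 0, "rz": 0, "jaw": 0.2}, {"tx": 0, "ty": 0, "tz": 0, "rx": 0, "ry": 0, "rz": 0, "jaw": 0.3}, {"tx": 0, "ty": 0, "tz": 0, "rx": 0, "ry": 0, "rz": 0, "jaw": 0.5}, {"tx": 0, "ty": 0, "tz": 0, "rx": 0, "ry": 0, "rz": 0, "jaw": 1}, {"tx": 0, "ty": 0, "tz": 0, "rx": 0, "ry": 0, "rz": 0, "jaw": 1}]'

```text
time: 3.08
tcp_pos: [0.451, -0.1365, 0.075]
orientation: [0.001, -0.134, 0.991, -0.0]
contact_force: [-0.5, 0.0, 6.2]
finger_gap: 0.0267
```

```bash
python3 - <<'E'
from h import *
a=cv2.resize(viewer.snapshot("wrist")[...,::-1][150:400,150:420],None,fx=2,fy=2);b=cv2.resize(viewer.snapshot("side")[120:240,260:440,::-1],None,fx=2,fy=2)
cv2.imwrite("pics/g1.png",np.hstack([a,cv2.copyMakeBorder(b,0,a.shape[0]-b.shape[0],0,0,cv2.BORDER_CONSTANT)])[:,:800]);print(env.observe()["finger_gap"])
E
```

```text
0.02682079936532758
```

View pics/g1.png

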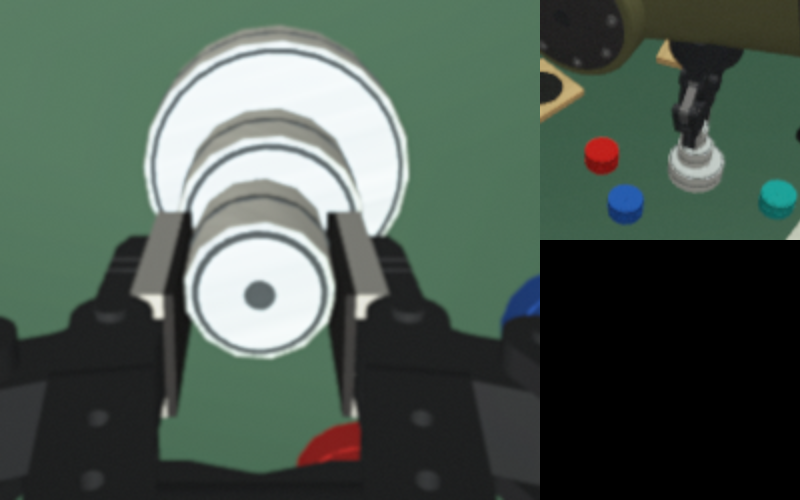

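The S die is between the pads with a gap of 27 mm, and its dot is centred. I lift it and carry it to the S seat.

Request:
carry_out --rows '[{"tx": 0, "ty": 0, "tz": 0.05, "rx": 0, "ry": 0, "rz": 0, "jaw": 1}, {"tx": 0, "ty": 0, "tz": 0.25, "rx": 0, "ry": 0, "rz": 0, "jaw": 1}, {"tx": 0, "ty": 0, "tz": 0.5, "rx": 0, "ry": 0, "rz": 0, "jaw": 1}, {"tx": 0.05, "ty": 0.2, "tz": 0.5, "rx": 0, "ry": 0, "rz": 0, "jaw": 1}, {"tx": 0.1, "ty": 0.5, "tz": 0.5, "rx": 0, "ry": 0, "rz": 0, "jaw": 1}]'

```text
time: 3.8
tcp_pos: [0.4705, -0.036, 0.1747]
orientation: [0.001, -0.133, 0.991, 0.0]
contact_force: [1.0, 0.4, 0.4]
finger_gap: 0.0266
```

Request:
carry_out --rows '[{"tx": 0.05, "ty": 0.25, "tz": 0, "rx": 0, "ry": 0, "rz": 0, "jaw": 1}, {"tx": 0.1, "ty": 0.5, "tz": 0, "rx": 0, "ry": 0, "rz": 0, "jaw": 1}, {"tx": 0.15, "ty": 0.75, "tz": 0, "rx": 0, "ry": 0, "rz": 0, "jaw": 1}, {"tx": 0.2, "ty": 1, "tz": 0, "rx": 0, "ry": 0, "rz": 0, "jaw": 1}]'

```text
time: 4.3
tcp_pos: [0.5103, 0.1653, 0.174]
orientation: [-0.0, -0.134, 0.991, 0.0]
contact_force: [0.6, -0.9, -1.5]
finger_gap: 0.0267
```

Request:
carry_out --rows '[{"tx": 0.03, "ty": 0.25, "tz": 0, "rx": 0, "ry": 0, "rz": 0, "jaw": 1}, {"tx": 0.06, "ty": 0.5, "tz": 0, "rx": 0, "ry": 0, "rz": 0, "jaw": 1}, {"tx": 0.09, "ty": 0.75, "tz": 0, "rx": 0, "ry": 0, "rz": 0, "jaw": 1}, {"tx": 0.1125, "ty": 0.874, "tz": 0, "rx": 0, "ry": 0, "rz": 0, "jaw": 1}, {"tx": 0.1125, "ty": 0.874, "tz": 0, "rx": 0, "ry": 0, "rz": 0, "jaw": 1}]'

```text
time: 4.92
tcp_pos: [0.5324, 0.3397, 0.1727]
orientation: [-0.001, -0.135, 0.991, -0.001]
contact_force: [-0.2, -0.7, -0.6]
finger_gap: 0.0268
```

Request:
carry_out --rows '[{"tx": 0, "ty": 0, "tz": -0.25, "rx": 0, "ry": 0, "rz": 0, "jaw": 1}, {"tx": 0, "ty": 0, "tz": -0.45, "rx": 0, "ry": 0, "rz": 0, "jaw": 1}, {"tx": 0, "ty": 0, "tz": -0.6, "rx": 0, "ry": 0, "rz": 0, "jaw": 1}, {"tx": 0, "ty": 0, "tz": -0.64, "rx": 0, "ry": 0, "rz": 0, "jaw": 1}, {"tx": 0, "ty": 0, "tz": -0.64, "rx": 0, "ry": 0, "rz": 0, "jaw": 1}]'

```text
time: 5.55
tcp_pos: [0.5332, 0.338, 0.0465]
orientation: [0.0, -0.134, 0.991, -0.0]
contact_force: [-0.8, 1.0, -0.1]
finger_gap: 0.0272
```

```bash
python3 - <<'E'
from h import *
c=cam("wrist");s=env.observe();print(s["tcp_pos"],s["finger_gap"],s["joints"])
im=viewer.snapshot("wrist")[...,::-1].copy()
b=viewer.snapshot("side")[260:400,60:260,::-1]
cv2.imwrite("pics/g2.png",np.hstack([im[100:400,130:450],cv2.resize(b,(429,300))]))
E
```

```text
[0.5332 0.338  0.0465] 0.02724598209310341 [ 0.8817  0.1935 -0.1296  0.0004 -1.2474 -2.1841]
```

View pics/g2.png

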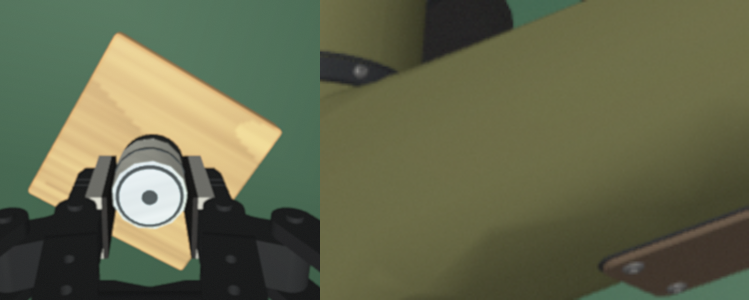

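The S die is held upright over the S seat. I lower it the last 6 to 7 mm while watching the force.

Request:
carry_out --rows '[{"tx": 0, "ty": 0, "tz": -0.015, "rx": 0, "ry": 0, "rz": 0, "jaw": 1}, {"tx": 0, "ty": 0, "tz": -0.03, "rx": 0, "ry": 0, "rz": 0, "jaw": 1}, {"tx": 0, "ty": 0, "tz": -0.035, "rx": 0, "ry": 0, "rz": 0, "jaw": 1}, {"tx": 0, "ty": 0, "tz": -0.035, "rx": 0, "ry": 0, "rz": 0, "jaw": 1}]'

```text
time: 6.15
tcp_pos: [0.5328, 0.3384, 0.0391]
orientation: [0.0, -0.134, 0.991, 0.0]
contact_force: [-2.3, -1.5, 1.5]
finger_gap: 0.0266
```

Request:
carry_out --rows '[{"tx": 0, "ty": 0, "tz": 0, "rx": 0, "ry": 0, "rz": 0, "jaw": 0.2}, {"tx": 0, "ty": 0, "tz": 0, "rx": 0, "ry": 0, "rz": 0, "jaw": 0}, {"tx": 0, "ty": 0, "tz": 0.05, "rx": 0, "ry": 0, "rz": 0, "jaw": -0.2}, {"tx": 0, "ty": 0, "tz": 0.3, "rx": 0, "ry": 0, "rz": 0, "jaw": -0.2}, {"tx": 0, "ty": 0, "tz": 0.6, "rx": 0, "ry": 0, "rz": 0, "jaw": -0.2}]'

```text
time: 6.78
tcp_pos: [0.5324, 0.3378, 0.1597]
orientation: [-0.001, -0.134, 0.991, -0.001]
contact_force: [0.9, 1.4, 0.7]
finger_gap: 0.051
```

Request:
carry_out --rows '[{"tx": -0.05, "ty": -0.25, "tz": 0.1, "rx": 0, "ry": 0, "rz": 0, "jaw": -0.2}, {"tx": -0.1, "ty": -0.5, "tz": 0.2, "rx": 0, "ry": 0, "rz": 0, "jaw": -0.2}, {"tx": -0.15, "ty": -0.75, "tz": 0.2, "rx": 0, "ry": 0, "rz": 0, "jaw": -0.2}, {"tx": -0.2, "ty": -1, "tz": 0.2, "rx": 0, "ry": 0, "rz": 0, "jaw": -0.2}]'

```text
time: 7.28
tcp_pos: [0.4925, 0.1369, 0.2001]
orientation: [0.001, -0.134, 0.991, 0.0]
contact_force: [1.1, -0.6, -0.5]
finger_gap: 0.0512
```

Request:
carry_out --rows '[{"tx": -0.05, "ty": -0.25, "tz": 0, "rx": 0, "ry": 0, "rz": 0, "jaw": -0.1}, {"tx": -0.1, "ty": -0.5, "tz": 0, "rx": 0, "ry": 0, "rz": 0, "jaw": -0.1}, {"tx": -0.15, "ty": -0.75, "tz": 0, "rx": 0, "ry": 0, "rz": 0, "jaw": -0.1}, {"tx": -0.2, "ty": -1, "tz": 0, "rx": 0, "ry": 0, "rz": 0, "jaw": -0.1}]'

```text
time: 7.78
tcp_pos: [0.4524, -0.0631, 0.1999]
orientation: [0.001, -0.134, 0.991, 0.0]
contact_force: [0.3, -0.4, 0.4]
finger_gap: 0.0465
```

Request:
carry_out --rows '[{"tx": -0.015, "ty": -0.18, "tz": 0, "rx": 0, "ry": 0, "rz": 0, "jaw": -0.2}, {"tx": -0.025, "ty": -0.363, "tz": 0, "rx": 0, "ry": 0, "rz": 0, "jaw": -0.2}, {"tx": -0.025, "ty": -0.363, "tz": 0, "rx": 0, "ry": 0, "rz": 0, "jaw": -0.2}, {"tx": -0.025, "ty": -0.363, "tz": 0, "rx": 0, "ry": 0, "rz": 0, "jaw": -0.2}]'

```text
time: 8.28
tcp_pos: [0.4479, -0.1342, 0.1993]
orientation: [0.0, -0.134, 0.991, 0.0]
contact_force: [-0.1, -0.3, 0.4]
finger_gap: 0.0513
```

```bash
python3 - <<'E'
from h import *
c=cam("wrist");s=env.observe();im=viewer.snapshot("wrist")[...,::-1];print(s["tcp_pos"],s["finger_gap"])
for p in[(.448,-.134,.048),(.443,-.1355,.024)]:print(w2pix(c,p))
t=viewer.snapshot("top")[...,::-1]
cv2.imwrite("pics/w3.png",np.hstack([cv2.resize(im[140:260,210:370],(480,360)),cv2.resize(t[160:240,100:170],(315,360))]))
E
```

```text
[ 0.4479 -0.1342  0.1993] 0.05133861214171413
(np.float64(280.4099771913763), np.float64(198.73225511872988))
(np.float64(280.20186613517006), np.float64(185.02713027910826))
```

View pics/w3.png

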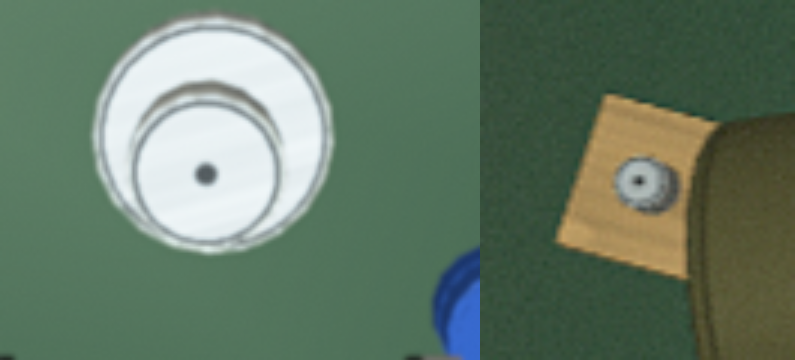

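The S die stands on its seat, judged from the right crop. The M die's dot is at about (278.5,198) and is where predicted to within 1 mm. Next is the M die.

Request:
carry_out --rows '[{"tx": 0, "ty": -0.005, "tz": -0.25, "rx": 0, "ry": 0, "rz": 0, "jaw": -0.4}, {"tx": 0, "ty": -0.005, "tz": -0.5, "rx": 0, "ry": 0, "rz": 0, "jaw": -0.4}, {"tx": 0, "ty": -0.005, "tz": -0.68, "rx": 0, "ry": 0, "rz": 0, "jaw": -0.4}, {"tx": 0, "ty": -0.005, "tz": -0.7375, "rx": 0, "ry": 0, "rz": 0, "jaw": -0.4}, {"tx": 0, "ty": -0.005, "tz": -0.7375, "rx": 0, "ry": 0, "rz": 0, "jaw": -0.4}]'

```text
time: 9.0
tcp_pos: [0.4482, -0.1349, 0.0518]
orientation: [-0.0, -0.135, 0.991, -0.0]
contact_force: [-0.4, -0.7, 0.0]
finger_gap: 0.0599
```

Request:
carry_out --rows '[{"tx": 0, "ty": 0, "tz": 0, "rx": 0, "ry": 0, "rz": 0, "jaw": -0.1}, {"tx": 0, "ty": 0, "tz": 0, "rx": 0, "ry": 0, "rz": 0, "jaw": 0}, {"tx": 0, "ty": 0, "tz": 0, "rx": 0, "ry": 0, "rz": 0, "jaw": 0.2}, {"tx": 0, "ty": 0, "tz": 0, "rx": 0, "ry": 0, "rz": 0, "jaw": 1}, {"tx": 0, "ty": 0, "tz": 0, "rx": 0, "ry": 0, "rz": 0, "jaw": 1}]'

```text
time: 9.62
tcp_pos: [0.4487, -0.1352, 0.0528]
orientation: [0.001, -0.134, 0.991, -0.0]
contact_force: [-0.2, 1.9, 6.5]
finger_gap: 0.0387
```

Request:
carry_out --rows '[{"tx": 0, "ty": 0, "tz": 0.05, "rx": 0, "ry": 0, "rz": 0, "jaw": 1}, {"tx": 0, "ty": 0, "tz": 0.25, "rx": 0, "ry": 0, "rz": 0, "jaw": 1}, {"tx": 0, "ty": 0, "tz": 0.5, "rx": 0, "ry": 0, "rz": 0, "jaw": 1}, {"tx": 0.15, "ty": 0.2, "tz": 0.5, "rx": 0, "ry": 0, "rz": 0, "jaw": 1}, {"tx": 0.35, "ty": 0.45, "tz": 0.5, "rx": 0, "ry": 0, "rz": 0, "jaw": 1}]'

```text
time: 10.25
tcp_pos: [0.5177, -0.0458, 0.1529]
orientation: [0.001, -0.133, 0.991, 0.0]
contact_force: [0.3, -1.2, -0.8]
finger_gap: 0.0385
```

Request:
carry_out --rows '[{"tx": 0.18, "ty": 0.22, "tz": 0, "rx": 0, "ry": 0, "rz": 0, "jaw": 1}, {"tx": 0.36, "ty": 0.45, "tz": 0, "rx": 0, "ry": 0, "rz": 0, "jaw": 1}, {"tx": 0.545, "ty": 0.69, "tz": 0, "rx": 0, "ry": 0, "rz": 0, "jaw": 1}, {"tx": 0.545, "ty": 0.69, "tz": 0, "rx": 0, "ry": 0, "rz": 0, "jaw": 1}, {"tx": 0.545, "ty": 0.69, "tz": 0, "rx": 0, "ry": 0, "rz": 0, "jaw": 1}]'

```text
time: 10.88
tcp_pos: [0.6256, 0.0914, 0.1509]
orientation: [-0.001, -0.134, 0.991, -0.0]
contact_force: [-0.4, -0.5, -0.5]
finger_gap: 0.0387
```

Request:
carry_out --rows '[{"tx": 0, "ty": 0, "tz": -0.2, "rx": 0, "ry": 0, "rz": 0, "jaw": 1}, {"tx": 0, "ty": 0, "tz": -0.4, "rx": 0, "ry": 0, "rz": 0, "jaw": 1}, {"tx": 0, "ty": 0, "tz": -0.5, "rx": 0, "ry": 0, "rz": 0, "jaw": 1}, {"tx": 0, "ty": 0, "tz": -0.525, "rx": 0, "ry": 0, "rz": 0, "jaw": 1}, {"tx": 0, "ty": 0, "tz": -0.525, "rx": 0, "ry": 0, "rz": 0, "jaw": 1}]'

```text
time: 11.5
tcp_pos: [0.6266, 0.0914, 0.0479]
orientation: [0.001, -0.134, 0.991, 0.0]
contact_force: [0.9, 1.1, -0.4]
finger_gap: 0.0384
```

Request:
carry_out --rows '[{"tx": 0, "ty": 0.004, "tz": -0.015, "rx": 0, "ry": 0, "rz": 0, "jaw": 1}, {"tx": 0, "ty": 0.004, "tz": -0.03, "rx": 0, "ry": 0, "rz": 0, "jaw": 1}, {"tx": 0, "ty": 0.004, "tz": -0.032, "rx": 0, "ry": 0, "rz": 0, "jaw": 1}, {"tx": 0, "ty": 0.004, "tz": -0.032, "rx": 0, "ry": 0, "rz": 0, "jaw": 1}]'

```text
time: 12.0
tcp_pos: [0.6264, 0.0927, 0.0408]
orientation: [0.001, -0.134, 0.991, 0.0]
contact_force: [-1.2, 1.1, 4.3]
finger_gap: 0.039
```

Request:
carry_out --rows '[{"tx": 0, "ty": 0, "tz": 0, "rx": 0, "ry": 0, "rz": 0, "jaw": 0}, {"tx": 0, "ty": 0, "tz": 0, "rx": 0, "ry": 0, "rz": 0, "jaw": -0.2}, {"tx": 0, "ty": 0, "tz": 0.05, "rx": 0, "ry": 0, "rz": 0, "jaw": -0.4}, {"tx": 0, "ty": 0, "tz": 0.3, "rx": 0, "ry": 0, "rz": 0, "jaw": -0.5}, {"tx": 0, "ty": 0, "tz": 0.6, "rx": 0, "ry": 0, "rz": 0, "jaw": -1}]'

```text
time: 12.62
tcp_pos: [0.6252, 0.092, 0.1606]
orientation: [-0.001, -0.134, 0.991, -0.0]
contact_force: [1.4, -0.3, 0.9]
finger_gap: 0.0798
```

Request:
carry_out --rows '[{"tx": -0.25, "ty": 0.07, "tz": 0.1, "rx": 0, "ry": 0, "rz": 0, "jaw": -1}, {"tx": -0.5, "ty": 0.14, "tz": 0.15, "rx": 0, "ry": 0, "rz": 0, "jaw": -1}, {"tx": -0.647, "ty": 0.165, "tz": 0.2, "rx": 0, "ry": 0, "rz": 0, "jaw": -1}, {"tx": -0.647, "ty": 0.165, "tz": 0.2, "rx": 0, "ry": 0, "rz": 0, "jaw": -1}, {"tx": -0.647, "ty": 0.165, "tz": 0.2, "rx": 0, "ry": 0, "rz": 0, "jaw": -1}]'

```text
time: 13.25
tcp_pos: [0.4967, 0.1254, 0.2002]
orientation: [0.0, -0.134, 0.991, 0.0]
contact_force: [0.4, -0.4, -0.8]
finger_gap: 0.0852
```

```bash
python3 - <<'E'
from h import *
c=cam("wrist");s=env.observe();im=viewer.snapshot("wrist")[...,::-1];print(s["tcp_pos"],s["finger_gap"])
print(w2pix(c,(.4974,.1266,.024)))
t=viewer.snapshot("top")[...,::-1]
cv2.imwrite("pics/w4.png",np.hstack([cv2.resize(im[140:260,210:370],(480,360)),cv2.resize(t[130:200,208:278],(315,360))]))
E
```

```text
[0.4967 0.1254 0.2002] 0.08517730390330834
(np.float64(281.3428331567406), np.float64(192.1784847277051))
```

View pics/w4.png

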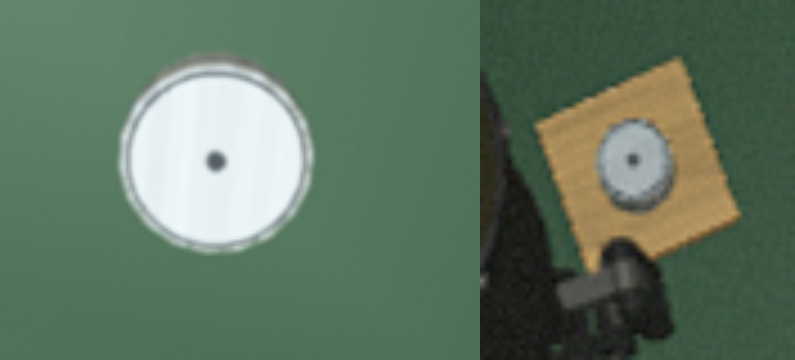

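The L die's dot is at about (281.7,193.3), within 1 px of the prediction. The M die is on its seat. Next I grasp the L die.

Request:
carry_out --rows '[{"tx": 0, "ty": 0, "tz": -0.25, "rx": 0, "ry": 0, "rz": 0, "jaw": -1}, {"tx": 0, "ty": 0, "tz": -0.5, "rx": 0, "ry": 0, "rz": 0, "jaw": -1}, {"tx": 0, "ty": 0, "tz": -0.75, "rx": 0, "ry": 0, "rz": 0, "jaw": -1}, {"tx": 0, "ty": 0, "tz": -0.87, "rx": 0, "ry": 0, "rz": 0, "jaw": -1}, {"tx": 0, "ty": 0, "tz": -0.87, "rx": 0, "ry": 0, "rz": 0, "jaw": -1}]'

```text
time: 13.98
tcp_pos: [0.4954, 0.1241, 0.0232]
orientation: [-0.003, -0.133, 0.991, -0.001]
contact_force: [-0.7, -0.1, 0.7]
finger_gap: 0.0855
```

Request:
carry_out --rows '[{"tx": 0, "ty": 0, "tz": 0, "rx": 0, "ry": 0, "rz": 0, "jaw": -0.5}, {"tx": 0, "ty": 0, "tz": 0, "rx": 0, "ry": 0, "rz": 0, "jaw": -0.35}, {"tx": 0, "ty": 0, "tz": 0, "rx": 0, "ry": 0, "rz": 0, "jaw": -0.1}, {"tx": 0, "ty": 0, "tz": 0, "rx": 0, "ry": 0, "rz": 0, "jaw": 1}, {"tx": 0, "ty": 0, "tz": 0, "rx": 0, "ry": 0, "rz": 0, "jaw": 1}]'

```text
time: 14.6
tcp_pos: [0.4975, 0.126, 0.0276]
orientation: [0.001, -0.134, 0.991, 0.0]
contact_force: [-1.9, 0.1, 6.1]
finger_gap: 0.051
```

Request:
carry_out --rows '[{"tx": 0, "ty": 0, "tz": 0.05, "rx": 0, "ry": 0, "rz": 0, "jaw": 1}, {"tx": 0, "ty": 0, "tz": 0.25, "rx": 0, "ry": 0, "rz": 0, "jaw": 1}, {"tx": 0, "ty": 0, "tz": 0.55, "rx": 0, "ry": 0, "rz": 0, "jaw": 1}, {"tx": 0.02, "ty": -0.2, "tz": 0.55, "rx": 0, "ry": 0, "rz": 0, "jaw": 1}, {"tx": 0.05, "ty": -0.5, "tz": 0.55, "rx": 0, "ry": 0, "rz": 0, "jaw": 1}]'

```text
time: 15.22
tcp_pos: [0.5065, 0.0254, 0.1369]
orientation: [0.001, -0.135, 0.991, 0.001]
contact_force: [0.6, -1.0, -1.9]
finger_gap: 0.0506
```

Request:
carry_out --rows '[{"tx": 0.05, "ty": -0.25, "tz": 0, "rx": 0, "ry": 0, "rz": 0, "jaw": 1}, {"tx": 0.1, "ty": -0.5, "tz": 0, "rx": 0, "ry": 0, "rz": 0, "jaw": 1}, {"tx": 0.15, "ty": -0.75, "tz": 0, "rx": 0, "ry": 0, "rz": 0, "jaw": 1}, {"tx": 0.2, "ty": -1, "tz": 0, "rx": 0, "ry": 0, "rz": 0, "jaw": 1}]'

```text
time: 15.72
tcp_pos: [0.5463, -0.1763, 0.136]
orientation: [-0.0, -0.134, 0.991, 0.0]
contact_force: [0.8, 0.1, -0.4]
finger_gap: 0.051
```

Request:
carry_out --rows '[{"tx": 0.025, "ty": -0.25, "tz": 0, "rx": 0, "ry": 0, "rz": 0, "jaw": 1}, {"tx": 0.045, "ty": -0.5, "tz": 0, "rx": 0, "ry": 0, "rz": 0, "jaw": 1}, {"tx": 0.065, "ty": -0.73, "tz": 0, "rx": 0, "ry": 0, "rz": 0, "jaw": 1}, {"tx": 0.065, "ty": -0.73, "tz": 0, "rx": 0, "ry": 0, "rz": 0, "jaw": 1}, {"tx": 0.065, "ty": -0.73, "tz": 0, "rx": 0, "ry": 0, "rz": 0, "jaw": 1}]'

```text
time: 16.35
tcp_pos: [0.5591, -0.3206, 0.1355]
orientation: [-0.0, -0.134, 0.991, 0.0]
contact_force: [-0.1, 0.8, -1.7]
finger_gap: 0.0511
```

Request:
carry_out --rows '[{"tx": 0, "ty": 0, "tz": -0.2, "rx": 0, "ry": 0, "rz": 0, "jaw": 1}, {"tx": 0, "ty": 0, "tz": -0.35, "rx": 0, "ry": 0, "rz": 0, "jaw": 1}, {"tx": 0, "ty": 0, "tz": -0.44, "rx": 0, "ry": 0, "rz": 0, "jaw": 1}, {"tx": 0, "ty": 0, "tz": -0.455, "rx": 0, "ry": 0, "rz": 0, "jaw": 1}, {"tx": 0, "ty": 0, "tz": -0.455, "rx": 0, "ry": 0, "rz": 0, "jaw": 1}]'

```text
time: 16.98
tcp_pos: [0.5602, -0.3206, 0.0462]
orientation: [0.001, -0.134, 0.991, -0.0]
contact_force: [1.1, 0.3, -1.3]
finger_gap: 0.0506
```

Request:
carry_out --rows '[{"tx": 0, "ty": 0.003, "tz": -0.015, "rx": 0, "ry": 0, "rz": 0, "jaw": 1}, {"tx": 0, "ty": 0.003, "tz": -0.028, "rx": 0, "ry": 0, "rz": 0, "jaw": 1}, {"tx": 0, "ty": 0.003, "tz": -0.031, "rx": 0, "ry": 0, "rz": 0, "jaw": 1}, {"tx": 0, "ty": 0.003, "tz": -0.031, "rx": 0, "ry": 0, "rz": 0, "jaw": 1}]'

```text
time: 17.48
tcp_pos: [0.5599, -0.3201, 0.0397]
orientation: [0.0, -0.134, 0.991, -0.0]
contact_force: [-1.7, 1.9, 4.3]
finger_gap: 0.0509
```

Request:
carry_out --rows '[{"tx": 0, "ty": 0, "tz": 0, "rx": 0, "ry": 0, "rz": 0, "jaw": -0.3}, {"tx": 0, "ty": 0, "tz": 0, "rx": 0, "ry": 0, "rz": 0, "jaw": -0.5}, {"tx": 0, "ty": 0, "tz": 0.05, "rx": 0, "ry": 0, "rz": 0, "jaw": -0.8}, {"tx": 0, "ty": 0, "tz": 0.3, "rx": 0, "ry": 0, "rz": 0, "jaw": -1}, {"tx": 0, "ty": 0, "tz": 0.6, "rx": 0, "ry": 0, "rz": 0, "jaw": -1}]'

```text
time: 18.1
tcp_pos: [0.5588, -0.3199, 0.1594]
orientation: [-0.001, -0.134, 0.991, 0.0]
contact_force: [0.5, -1.0, 0.7]
finger_gap: 0.0856
```

Request:
carry_out --rows '[{"tx": -0.15, "ty": 0.23, "tz": 0.1, "rx": 0, "ry": 0, "rz": 0, "jaw": -1}, {"tx": -0.3, "ty": 0.46, "tz": 0.2, "rx": 0, "ry": 0, "rz": 0, "jaw": -1}, {"tx": -0.45, "ty": 0.7, "tz": 0.2, "rx": 0, "ry": 0, "rz": 0, "jaw": -1}, {"tx": -0.586, "ty": 0.917, "tz": 0.2, "rx": 0, "ry": 0, "rz": 0, "jaw": -1}, {"tx": -0.586, "ty": 0.917, "tz": 0.2, "rx": 0, "ry": 0, "rz": 0, "jaw": -1}]'

```text
time: 18.73
tcp_pos: [0.4416, -0.1347, 0.2005]
orientation: [0.002, -0.136, 0.991, 0.0]
contact_force: [-0.3, -1.4, 0.3]
finger_gap: 0.0854
```

```bash
python3 - <<'E'
from h import *
c=cam("wrist");s=env.observe();im=viewer.snapshot("wrist")[...,::-1];print(s["tcp_pos"],s["finger_gap"])
print(w2pix(c,(.4432,-.1353,.024)))
t=viewer.snapshot("top")[...,::-1]
cv2.imwrite("pics/w5.png",np.hstack([cv2.resize(im[140:260,210:370],(480,360)),cv2.resize(t[155:225,382:452],(315,360))]))
E
```

```text
[ 0.4416 -0.1347  0.2005] 0.08538559712355152
(np.float64(279.07311537481354), np.float64(191.8713439871282))
```

View pics/w5.png

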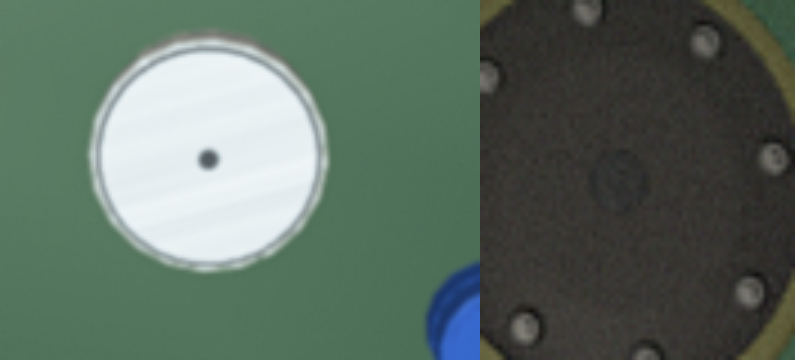

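The XL die's dot is at about (279.3,192.8), within 1 px of the prediction. The right crop shows only the arm hiding the L seat. Next I grasp the XL die.

Request:
carry_out --rows '[{"tx": 0, "ty": 0, "tz": -0.25, "rx": 0, "ry": 0, "rz": 0, "jaw": -1}, {"tx": 0, "ty": 0, "tz": -0.5, "rx": 0, "ry": 0, "rz": 0, "jaw": -1}, {"tx": 0, "ty": 0, "tz": -0.7, "rx": 0, "ry": 0, "rz": 0, "jaw": -1}, {"tx": 0, "ty": 0, "tz": -0.863, "rx": 0, "ry": 0, "rz": 0, "jaw": -1}, {"tx": 0, "ty": 0, "tz": -0.863, "rx": 0, "ry": 0, "rz": 0, "jaw": -1}]'

```text
time: 19.45
tcp_pos: [0.4405, -0.1376, 0.0235]
orientation: [-0.003, -0.133, 0.991, 0.0]
contact_force: [0.1, -0.4, 0.4]
finger_gap: 0.0849
```

Request:
carry_out --rows '[{"tx": 0, "ty": 0, "tz": 0, "rx": 0, "ry": 0, "rz": 0, "jaw": -0.7}, {"tx": 0, "ty": 0, "tz": 0, "rx": 0, "ry": 0, "rz": 0, "jaw": -0.6}, {"tx": 0, "ty": 0, "tz": 0, "rx": 0, "ry": 0, "rz": 0, "jaw": -0.4}, {"tx": 0, "ty": 0, "tz": 0, "rx": 0, "ry": 0, "rz": 0, "jaw": 1}, {"tx": 0, "ty": 0, "tz": 0, "rx": 0, "ry": 0, "rz": 0, "jaw": 1}]' --squeeze 40

```text
time: 20.08
tcp_pos: [0.4437, -0.1366, 0.0283]
orientation: [0.002, -0.134, 0.991, -0.0]
contact_force: [-1.5, 1.7, 4.3]
finger_gap: 0.0627
```

Request:
carry_out --rows '[{"tx": 0, "ty": 0, "tz": 0.05, "rx": 0, "ry": 0, "rz": 0, "jaw": 1}, {"tx": 0, "ty": 0, "tz": 0.25, "rx": 0, "ry": 0, "rz": 0, "jaw": 1}, {"tx": 0, "ty": 0, "tz": 0.55, "rx": 0, "ry": 0, "rz": 0, "jaw": 1}, {"tx": 0.2, "ty": 0, "tz": 0.55, "rx": 0, "ry": 0, "rz": 0, "jaw": 1}, {"tx": 0.45, "ty": 0, "tz": 0.55, "rx": 0, "ry": 0, "rz": 0, "jaw": 1}]'

```text
time: 20.7
tcp_pos: [0.5337, -0.1366, 0.1386]
orientation: [0.002, -0.134, 0.991, 0.0]
contact_force: [0.3, -0.1, -1.5]
finger_gap: 0.0624
```

Request:
carry_out --rows '[{"tx": 0.25, "ty": 0.02, "tz": 0, "rx": 0, "ry": 0, "rz": 0, "jaw": 1}, {"tx": 0.5, "ty": 0.045, "tz": 0, "rx": 0, "ry": 0, "rz": 0, "jaw": 1}, {"tx": 0.716, "ty": 0.045, "tz": 0, "rx": 0, "ry": 0, "rz": 0, "jaw": 1}, {"tx": 0.716, "ty": 0.045, "tz": 0, "rx": 0, "ry": 0, "rz": 0, "jaw": 1}, {"tx": 0.716, "ty": 0.045, "tz": 0, "rx": 0, "ry": 0, "rz": 0, "jaw": 1}]'

```text
time: 21.32
tcp_pos: [0.6751, -0.1277, 0.1358]
orientation: [-0.001, -0.134, 0.991, 0.0]
contact_force: [-0.6, -0.8, -1.7]
finger_gap: 0.0621
```

Request:
carry_out --rows '[{"tx": 0, "ty": 0, "tz": -0.2, "rx": 0, "ry": 0, "rz": 0, "jaw": 1}, {"tx": 0, "ty": 0, "tz": -0.35, "rx": 0, "ry": 0, "rz": 0, "jaw": 1}, {"tx": 0, "ty": 0, "tz": -0.44, "rx": 0, "ry": 0, "rz": 0, "jaw": 1}, {"tx": 0, "ty": 0, "tz": -0.456, "rx": 0, "ry": 0, "rz": 0, "jaw": 1}, {"tx": 0, "ty": 0, "tz": -0.456, "rx": 0, "ry": 0, "rz": 0, "jaw": 1}]'

```text
time: 21.95
tcp_pos: [0.676, -0.1278, 0.0465]
orientation: [0.001, -0.134, 0.991, -0.0]
contact_force: [-0.5, -0.4, -2.3]
finger_gap: 0.0622
```

Request:
carry_out --rows '[{"tx": 0, "ty": 0.005, "tz": -0.015, "rx": 0, "ry": 0, "rz": 0, "jaw": 1}, {"tx": 0, "ty": 0.005, "tz": -0.028, "rx": 0, "ry": 0, "rz": 0, "jaw": 1}, {"tx": 0, "ty": 0.005, "tz": -0.031, "rx": 0, "ry": 0, "rz": 0, "jaw": 1}, {"tx": 0, "ty": 0.005, "tz": -0.031, "rx": 0, "ry": 0, "rz": 0, "jaw": 1}]'

```text
time: 22.45
tcp_pos: [0.676, -0.1265, 0.0404]
orientation: [0.001, -0.134, 0.991, -0.0]
contact_force: [-2.8, 1.8, 5.5]
finger_gap: 0.0621
```

Contact. I release and retreat to an inner position out of the way.

Request:
carry_out --rows '[{"tx": 0, "ty": 0, "tz": 0, "rx": 0, "ry": 0, "rz": 0, "jaw": -0.6}, {"tx": 0, "ty": 0, "tz": 0, "rx": 0, "ry": 0, "rz": 0, "jaw": -0.9}, {"tx": 0, "ty": 0, "tz": 0.05, "rx": 0, "ry": 0, "rz": 0, "jaw": -1}, {"tx": 0, "ty": 0, "tz": 0.3, "rx": 0, "ry": 0, "rz": 0, "jaw": -1}, {"tx": 0, "ty": 0, "tz": 0.6, "rx": 0, "ry": 0, "rz": 0, "jaw": -1}]'

```text
time: 23.08
tcp_pos: [0.6749, -0.1268, 0.1594]
orientation: [-0.001, -0.134, 0.991, 0.0]
contact_force: [2.3, -0.4, 1.3]
finger_gap: 0.0854
```

Request:
carry_out --rows '[{"tx": -0.25, "ty": 0, "tz": 0.1, "rx": 0, "ry": 0, "rz": 0, "jaw": -1}, {"tx": -0.5, "ty": 0, "tz": 0.3, "rx": 0, "ry": 0, "rz": 0, "jaw": -1}, {"tx": -0.75, "ty": 0, "tz": 0.3, "rx": 0, "ry": 0, "rz": 0, "jaw": -1}, {"tx": -1, "ty": 0, "tz": 0.3, "rx": 0, "ry": 0, "rz": 0, "jaw": -1}]'

```text
time: 23.58
tcp_pos: [0.4742, -0.1268, 0.2202]
orientation: [0.001, -0.134, 0.991, -0.0]
contact_force: [-0.7, 0.6, 1.1]
finger_gap: 0.0856
```

Request:
carry_out --rows '[{"tx": -0.2, "ty": -0.25, "tz": 0, "rx": 0, "ry": 0, "rz": 0, "jaw": -1}, {"tx": -0.35, "ty": -0.5, "tz": 0, "rx": 0, "ry": 0, "rz": 0, "jaw": -1}, {"tx": -0.5, "ty": -0.75, "tz": 0, "rx": 0, "ry": 0, "rz": 0, "jaw": -1}, {"tx": -0.7, "ty": -1, "tz": 0, "rx": 0, "ry": 0, "rz": 0, "jaw": -1}, {"tx": -0.7, "ty": -1, "tz": 0, "rx": 0, "ry": 0, "rz": 0, "jaw": -1}]'

```text
time: 24.2
tcp_pos: [0.333, -0.3293, 0.2198]
orientation: [0.0, -0.131, 0.991, -0.001]
contact_force: [0.1, -0.5, 0.2]
finger_gap: 0.0857
```

```bash
python3 - <<'E'
from h import *
s=env.observe();print(s["tcp_pos"],s["time"])
S={"S":(.5328,.3386),"M":(.6266,.0931),"XL":(.6764,-.1266),"L":(.5603,-.3195)}
tiles=[]
for n in("top","side"):
    c=cam(n);t=viewer.snapshot(n)[...,::-1].copy();cv2.imwrite(f"pics/{n}_end.png",t);row=[]
    for k,(x,y) in S.items():
        u,v=w2pix(c,(x,y,.036));iu,iv=int(round(u)),int(round(v));a=t[iv-25:iv+25,iu-25:iu+25]
        a=cv2.resize(a,(200,200),interpolation=cv2.INTER_CUBIC);print(n,k,"expected dot in tile",(u-iu+25.5)*4,(v-iv+25.5)*4);row.append(a)
    tiles.append(np.hstack(row))
cv2.imwrite("pics/tiles.png",np.vstack(tiles))
E
```

```text
[ 0.333  -0.3293  0.2198] 24.2
top S expected dot in tile 100.32536072745188 102.39810792247658
top M expected dot in tile 101.84532831182219 100.42258289245274
top XL expected dot in tile 100.22342652159068 101.38151624114607
top L expected dot in tile 103.32797543832453 102.37994784998546
side S expected dot in tile 100.34703823287293 103.05633774648527
side M expected dot in tile 102.64270155635495 102.21227316678994
side XL expected dot in tile 103.03877346812692 102.40089471671172
side L expected dot in tile 103.73236903187671 100.40526108021709
```

View pics/tiles.png

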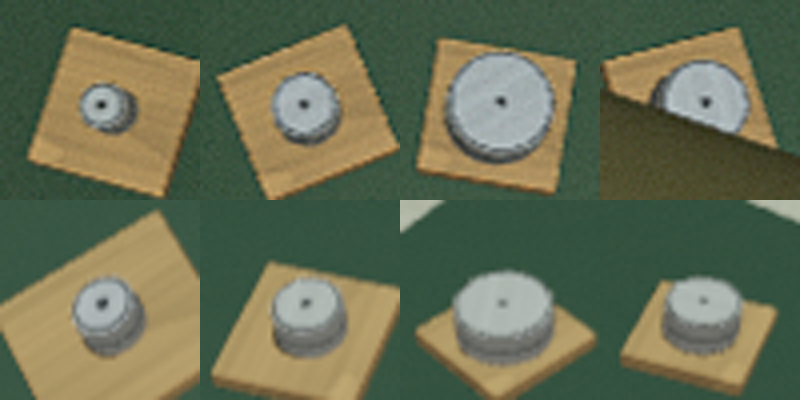

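View pics/top_end.png

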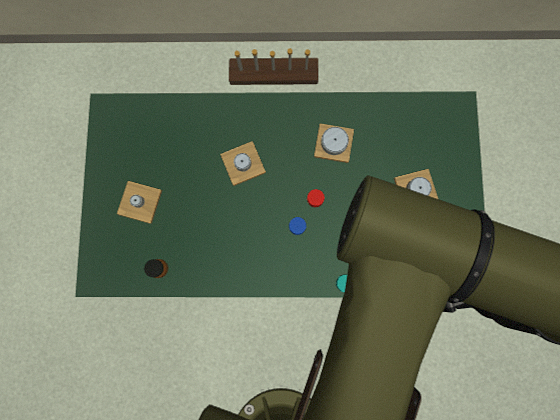

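All eight dots lie within about 1 px (2 to 3 mm) of where they should be, and every die is upright. The loupe is hidden in the top view, so I compare it in the side view before handing in.

```bash
python3 - <<'E'
import cv2,numpy as np
from plant import ticket
a,b=cv2.imread("pics/side0.png").astype(int),cv2.imread("pics/side_end.png").astype(int)
for n,(u,v) in {"loupe":(396,184),"jar":(238,362)}.items(): print(n,np.abs(a-b)[v-18:v+18,u-18:u+18].mean())
print(ticket.hand_in())
E
```

```text
loupe 3.2073045267489713
jar 2.939814814814815
the job is handed in; nothing more can be done
None
```

I took the stack apart and put all four dies (S, M, L and XL) on the seats with matching discs, using about 24 s of the 96 s allowed, and handed the job in.

- **Placing:** in the last pictures from the top and side cameras, every die stands upright. Each top dot lies within about 1 pixel (2–3 mm) of the measured centre of its disc. The two cameras agreed on those disc centres to about 2 mm.
- **Bystanders:** side pictures from before and after show no change beyond image noise around the loupe and the jar. The arm hid the loupe in the last top picture, so only the side picture checks it.
- **Gripper:** it was open and well clear of everything at hand-in.
- **Refused moves:** my first three move calls were rejected because rows lacked some keys. Nothing moved, and I sent them again complete.
- **Forces:** the reported vertical force was 4–7 N when gripping and 1.5–5.5 N when setting down, well below the limits.

No check failed. The hand-in itself reports no verdict.

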